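Arm the test fixture at its locking toggle and run one test stroke

TASK

Switch the test fixture on at the locking toggle on the white power console: draw the bat straight outward until you feel it come up against its stop, without wrenching it, flip it over to the other side and let it drop fully home there. Then pull the fixture's hand lever over to its stop, pause there a moment, and ease it slowly back to its rest without ever letting it spring back. Leave the other things on the bench where they are.

Things in the scene. Friction and masses are not known exactly. Their poses are not given: they have to be found in the camera images.
- pivot (a point): hinge point of the toggle, inside the power console: a white box 150 x 150 mm with a grey top 88 mm above the bench; this point is at the centre of the top, 15 mm below its surface. Its axes are the console's: the bat hinges about y; x points across the console from the bat's off side to its on side; z is up. Two low steel lock cheeks (within 12 mm of the centre line in y, their height set differently each time) flank the bat's stem and rise 30 to 38 mm above the pivot
- bat_grip (a point): centre of the toggle's aluminium cap, on the bat's axis 58 mm from the pivot when the bat is home. The cap is round, flared, 13 mm across at its foot (40 mm from the pivot) and 18 mm near its top (73 mm from the pivot); below it an 8 mm steel stem. Its z axis points outward along the bat, away from the pivot; its y axis is parallel to the hinge. Grasp it with the fingers at the two ends of the hinge direction (+y and -y of the pivot), along the bat
- flip (a joint): angle of the toggle about the pivot, rad: 0 off, leaning 0.42 to -x of the console (the side nearer the robot); 0.84 on, leaning 0.42 the other way. A cross pin on the stem bears on the lock cheeks, so that the bat home can move only 0.1 to 0.2 rad off either end; drawn out it swings freely
- bat (a joint): how far the bat is drawn out along its axis, m; 0 home. Its hard stop lies anywhere from 0.0125 to 0.0205, set anew each time; within 0.0035 of the stop it clears the cheeks. A spring draws it in: 6 N at home, 350 N/m more as it comes out (13.5 N at most); any more is the stop, which takes up to 30 N. Let go midway it stands on the cheeks; over the far side it springs home
- lever_pivot (a point): point on the lever's axis of rotation, 160 mm above the bench, in the middle of the test fixture's width: an aluminium press 185 mm high (without the lever) on a grey base 180 x 130 mm with a terminal block below its ram. Axes are the fixture's: z up, the lever turns about y, pulling it moves its grip to -x (towards the robot)
- lever_grip (a point): middle of the lever's grip, a black rubber sleeve 22 mm thick and 68 mm long, lying along the fixture's y, 120 mm from the axis of rotation and 114 mm to -y of lever_pivot. It overhangs freely: the lever's 12 mm rod joins 45 mm to +y of this point, and nothing is below the sleeve
- lever (a joint): angle of the hand lever, rad: 0 at rest, leaning 0.45 to +x (away from the robot); 0.90 at its stop, leaning 0.45 to -x. A spring drives it back to rest with about 4 N at the grip at rest and 12 N at the stop; let go, it springs back
- screwdriver: loose screwdriver lying between console and fixture; leave it alone
- parts_tray: loose black two-part tray 90 x 130 x 40 mm, origin under its centre; leave it alone
- relay: loose grey relay module 75 x 28 x 62 mm, origin under its centre; leave it alone
- jar: loose jar, 54 mm across and 70 mm high, origin under its centre; leave it alone
- carton: loose cardboard carton 120 x 90 x 70 mm, origin under its centre; leave it alone
- tape: loose black roll of tape, 100 mm across and 24 mm high, origin under its centre; leave it alone
- spanner: loose steel spanner lying flat; leave it alone
Not all that is in view belongs to the job. What is shaped like the part that bears pivot but turquoise is not meant.

How it is judged (in metres and radians):
On the way, in this order (a step that is already met when the one before it is completed fails the run):
1. the toggle is over on its on side and home (value of joint flip above 0.62 rad and value of joint bat below 0.003 m), for 0.2 s.
2. with the toggle still on, the lever is pulled to its stop and held a moment (all of step 1 and value of joint lever above 0.83 rad), for 0.2 s.
At the end, for the whole second after the job is handed in: the toggle rests on its on side (flip over 0.62 rad) and home (drawn out less than 3 mm), and the lever is back at rest (under 0.06 rad) (all of step 1 and value of joint lever below 0.06 rad); the robot touches nothing.
It fails at once if the bat is wrenched against its stop (over 30 N on the stop) (contact force between lock_c4 and anything else above 30 N).
It fails at once if the lever springs back (faster than 1.5 rad/s, 180 mm/s at the grip) (velocity of joint lever below -1.5 rad/s).
It fails at once if one of the loose things on the bench is moved by more than 30 mm (distance of any of screwdriver, parts_tray, relay, jar, carton, tape, spanner from where it was at the start of the episode above 0.03 m).
It also fails if it takes over 59 s, if anything falls off the work surface, if the arm or the gripper's body presses on something with over 40 N, if the wrist force passes 120 N, or if a joint passes its speed limit or range.

ROBOT

A 7-joint arm with a two-finger parallel gripper is mounted at the origin on the work surface. World frame = base frame: x ahead of the robot, y to its left, z up, the work surface at z = 0. Lengths are in mm, angles in rad, forces in N, time in s.
With the tool pointing down it reaches from about 350 to 900 mm from the base axis. Payload 7.2 kg.
Tool frame: the origin (TCP) lies midway between the tips of the shut fingers; the grasp point (between the pads) lies 19 mm behind it; y points along the fingers, z is the direction in which the jaws open and shut, and the axes are right-handed (so a half turn about y gives the same grasp; the last joint's range is limited). The gripper opens to 85 mm and grips with 20 to 120 N. Pads are 22 mm wide; open, the fingers measure 114 mm over their backs; the gripper's body (76 mm by 85 mm) begins 54 mm behind the grasp point. The pads swing forward as they close: fully open they stand 13 mm farther back than shut.
Start: joints at [-1.406, 0.411, -0.013, 1.596, 0.006, 1.134, -0.082], TCP at [144.199, 608.141, 231.297] pointing down, gripper open.
Joint ranges: [-2.95, 2.95], [-0.29, 1.99], [-1.47, 1.44], [0.14, 2.54], [-1.03, 4.17], [0.13, 1.85], [-2.86, 2.86]. Speed limits (rad/s): [2.39, 2.39, 3.01, 3.01, 3.14, 3.14, 3.14].

INTERFACE

Orientations are given as [roll, pitch, yaw] about the fixed x, y, z axes, in that order (R = Rz(yaw) Ry(pitch) Rx(roll)).
In Python, from station import get_obs, get_image, camera_params, close_job gives the robot as it stands.
- The arm moves only by the tool servo_tool, never from a script. Its argument "plan" is one flat list of numbers, 6 for each row, row after row: the shift along the world's x, y, z in units of 25 mm (1.0 is 25 mm), then the turn, a rotation vector about the world's x, y, z in units of 5 degrees (1.0 is 5 degrees). A call has 1 to 12 rows; each row shifts and turns the commanded pose from where the row before left it; what a row does not reach is not made up. A row lasts 1/12 s, in which the tool goes at most 41.7 mm and 7.16 degrees, less where a joint would pass 70% of its speed; a pose out of reach is approached as far as the arm can. A call is refused whole if a number of a shift passes 1 or a number of a turn 1, either way. A call with a gripper value outside its range is refused whole. "gripper" is the finger opening in mm, from 0 to 85.4, set as the call begins (left out, the last holds). The fingers move at their own pace and stop on an object; "newtons" is the grip in N (left out, the last holds). Time passes only in rows, so rows that do not move let the fingers close. It gives the time, the measured TCP pose, the force and the opening at its end, in the units of the state.
- get_obs(): the state, without advancing time (a new reading comes with each control period).
- get_image(name): name is "side" or "top"; returns (picture, depth): 480x640x3 uint8, red, green, blue; 480x640 float32, mm along the optical axis (not along the pixel's ray), 0 where there is no reading.
- camera_params(name): a dict with "mtx" (3x3 intrinsics, pixels), "world_to_cam" (4x4, takes a point from world to camera coordinates). Camera axes: x right, y up, looking along -z (the intrinsics and any distortion apply to the point x, -y, -z); pixel columns grow to the right and rows downward; lengths in mm; the calibration is good to about 2 mm. A picture is of the moment at which its call begins. camera_params takes no time and is no camera call.
- close_job(): hands the job in, once; it reports no verdict.
The state is a dict: "time": time; "qpos": joint angles; "qvel": joint speeds; "effort": joint torques, N m; "tool_pos": TCP position; "ee_rot": TCP orientation; "wrist_force": force on the tool from outside, world axes, zero at the start; "wrist_torque": the same for the moment, N m; "opening": opening from 0.0 (shut) to 1.0 (fully open).
Only numpy, scipy, OpenCV 4.12 (cv2) and the standard library are available. Lean on these libraries where they do the work, as an engineer would, in place of code of your own. Each camera call takes 0.05 s, during which the arm holds its last target.

## Working session

There is one attempt and no reset: what is moved stays moved. The work goes in short steps, Python scripts to look and compute and a tool call to move; the robot and the scene stay as the last step left them, time stands still between calls to the robot, and variables do not carry over. Pictures are saved under pics/ and viewed, and the job is handed in when it is done.

Besides the shell and the picture viewer there is one more tool, called after "Emit:" as name(argument=value, ...) on one line, values as JSON. servo_tool: Moves the arm, as the interface text tells. Its arguments: {"type":"object","properties":{"plan":{"type":"array"},"gripper":{"type":"number"},"newtons":{"type":"number"}},"required":["plan"]}

```bash
mkdir -p pics
python3 - <<'E'
from station import *
import cv2,numpy as np
print(get_obs())
for n in("side","top"):
    p,d=get_image(n);cv2.imwrite(f"pics/{n}0.png",p[:,:,::-1]);np.savez(f"{n}0.npz",p=p,d=d)
    c=camera_params(n);print(n,c)
E
```

```text
{'time': 0.0, 'qpos': array([-1.40619749,  0.41193903, -0.01273896,  1.59704878,  0.00557958,
        1.1343152 , -0.08223254]), 'qvel': array([-0.00196371, -0.00126858, -0.00035882, -0.00052243, -0.00184295,
        0.00215227,  0.00051514]), 'effort': array([ 3.88761591e-04, -6.00639653e+01,  6.82022665e-01, -2.99421161e+01,
        1.36694836e-02,  1.05672548e-02, -1.30705925e-05]), 'tool_pos': array([144.09112314, 607.64208332, 230.42661146]), 'ee_rot': array([-1.57246910e+00, -8.98160591e-05, -2.32790602e-01]), 'wrist_force': array([-0.40563964, -0.39472422, -0.10779361]), 'wrist_torque': array([ 2.12822928e-05, -9.07691384e-04,  3.69704890e-04]), 'opening': 0.9975985955901661}
side {'mtx': array([[525.12203895,   0.        , 324.34522335],
       [  0.        , 525.12203895, 240.27072018],
       [  0.        ,   0.        ,   1.        ]]), 'world_to_cam': array([[ 9.98855043e-01, -4.78372684e-02, -4.46568138e-04,
        -5.33416887e+02],
       [ 3.50717365e-02,  7.25894883e-01,  6.86910905e-01,
        -1.25073161e+02],
       [-3.25357798e-02, -6.86140084e-01,  7.26741501e-01,
        -1.41261508e+03],
       [ 0.00000000e+00,  0.00000000e+00,  0.00000000e+00,
         1.00000000e+00]])}
top {'mtx': array([[452.13447159,   0.        , 323.64269411],
       [  0.        , 452.13447159, 239.98621206],
       [  0.        ,   0.        ,   1.        ]]), 'world_to_cam': array([[-4.16015225e-03, -9.99840310e-01,  1.73795217e-02,
        -3.52213533e+01],
       [ 9.85712744e-01, -1.17365198e-03,  1.68431018e-01,
        -5.38185959e+02],
       [-1.68383724e-01,  1.78319147e-02,  9.85560219e-01,
        -1.27094370e+03],
       [ 0.00000000e+00,  0.00000000e+00,  0.00000000e+00,
         1.00000000e+00]])}
```

View pics/side0.png

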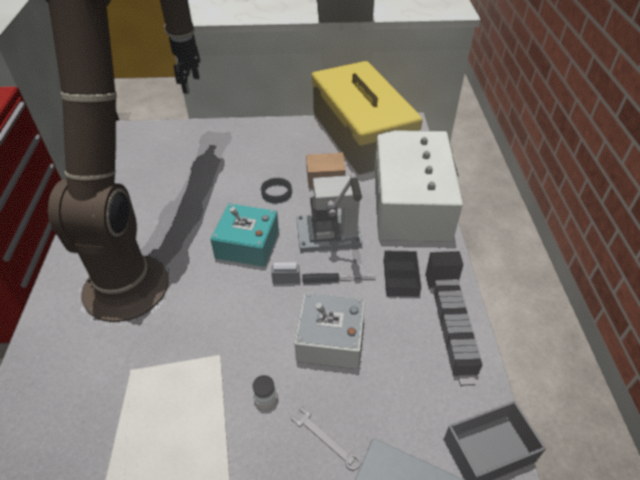

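View pics/top0.png

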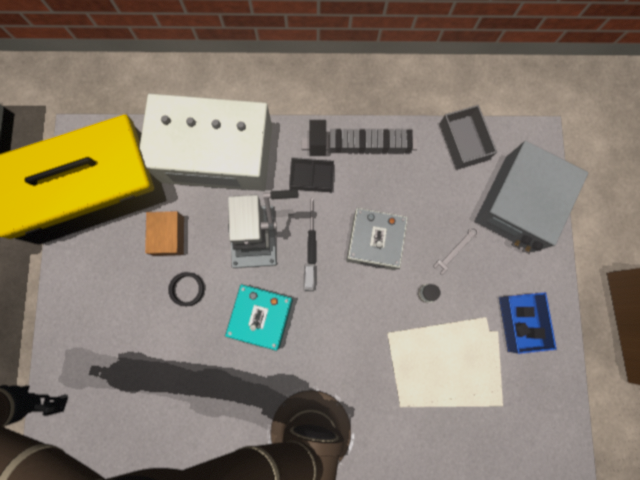

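The toggle candidates are:
- The white console with a grey top, at side (330,325) and top (378,238).
- The turquoise box, at side (245,230) and top (260,317).

The white and grey one fits. The turquoise box is excluded by the task. I'll confirm this with enlarged crops.

```bash
cat > h.py <<'E'
import numpy as np,cv2
from station import *
C={n:camera_params(n) for n in("side","top")}
def ray(n,u,v):
    c=C[n];M=c["world_to_cam"];R=M[:3,:3];t=M[:3,3];K=c["mtx"]
    d=np.array([(u-K[0,2])/K[0,0],-(v-K[1,2])/K[1,1],-1.])
    return -R.T@t,R.T@d
def onz(n,u,v,z):
    o,d=ray(n,u,v);return o+d*(z-o[2])/d[2]
def proj(n,P):
    c=C[n];M=c["world_to_cam"];K=c["mtx"];p=(M[:3,:3]@np.atleast_2d(P).T).T+M[:3,3]
    return np.c_[K[0,0]*p[:,0]/-p[:,2]+K[0,2],-K[1,1]*p[:,1]/-p[:,2]+K[1,2]]
def tri(us,ut):
    A=[];b=[]
    rs=[ray("side",*us),ray("top",*ut)]
    S=np.zeros((3,3));q=np.zeros(3)
    for o,d in rs:
        d=d/np.linalg.norm(d);P=np.eye(3)-np.outer(d,d);S+=P;q+=P@o
    x=np.linalg.solve(S,q)
    return x,[np.linalg.norm(np.cross(x-o,d/np.linalg.norm(d))) for o,d in rs]
E
python3 - <<'E'
import cv2,numpy as np
s=np.load("side0.npz")["p"][:,:,::-1];t=np.load("top0.npz")["p"][:,:,::-1]
def crop(im,x,y,w,h,k):return cv2.resize(im[y:y+h,x:x+w],None,fx=k,fy=k,interpolation=cv2.INTER_CUBIC)
cv2.imwrite("pics/c1.png",np.hstack([crop(s,285,285,90,90,4),crop(t,338,198,80,80,4.5)]))
cv2.imwrite("pics/c2.png",np.hstack([crop(s,285,150,90,130,4),crop(t,220,170,115,130,4)[:520]])[:, :800])
E
```

```text
(no output)
```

View pics/c1.png

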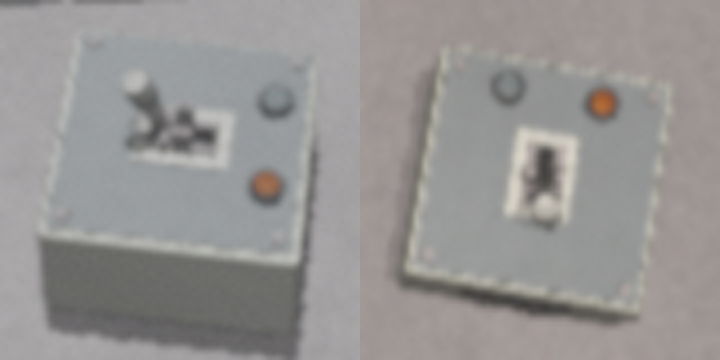

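View pics/c2.png

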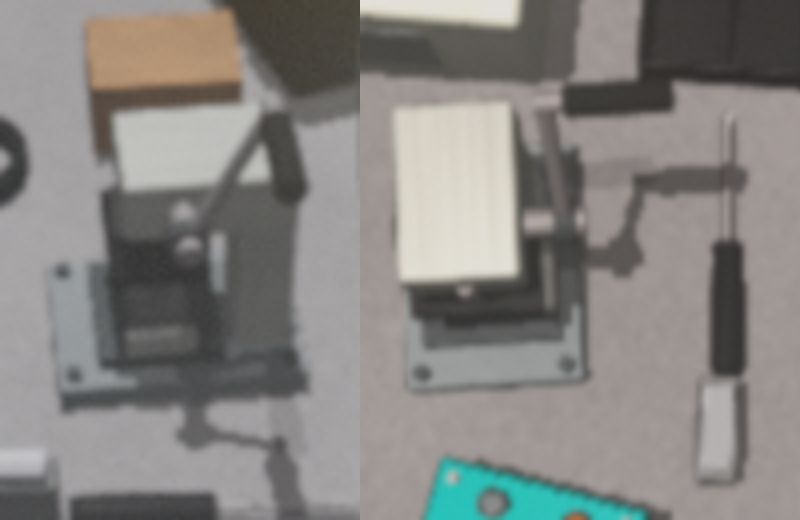

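Run:
```python
from h import *
def cloud(n):
    d=np.load(n+"0.npz")["d"];v,u=np.mgrid[:480,:640]
    c=C[n];M=c["world_to_cam"];K=c["mtx"]
    P=np.stack([(u-K[0,2])/K[0,0]*d,-(v-K[1,2])/K[1,1]*d,-d],-1)
    P=(P-M[:3,3])@M[:3,:3]
    P[d==0]=np.nan
    return P
for n,(x0,y0,w,h) in dict(side=(285,285,90,90),top=(338,198,80,80)).items():
    P=cloud(n);np.save(n+"_cl.npy",P)
    q=P[y0:y0+h,x0:x0+w].reshape(-1,3)
    m=np.abs(q[:,2]-88)<6
    r=q[m];print(n,m.sum(),np.median(r[:,2]),"rect",cv2.minAreaRect(r[:,:2].astype(np.float32)), r[:,:2].mean(0))
    k=q[q[:,2]>105];print("bat pts",len(k),k.mean(0),k.max(0),k.min(0))
# top corners by eye on plane 88
for n,cs in dict(top=[(356.4,208),(407.3,216.9),(399.8,268),(348,258)],side=[(285+78/4,285+35/4),(285+315/4,285+62/4),(285+298/4,285+265/4),(285+40/4,285+238/4)]).items():
    w=np.array([onz(n,*c,88) for c in cs]);print(n,w.round(1)[:,:2].tolist(),w.mean(0).round(1), [np.linalg.norm(w[i]-w[i-1]).round(1) for i in range(4)])
# fixture base corners, lever grip
f=lambda x,y:(285+x/4,150+y/4)
g=lambda x,y:(220+(x-360)/4,170+y/4)
for a,b,t in [((270,118),(565,97),"grip inner"),((292,195),(672,95),"grip outer"),((281,157),(618,97),"grip mid"),((188,248),(580,222),"hub end")]:
    print(t,tri(f(*a),g(*b)))
for c in [(407,385),(583,377)]: print("base",onz("top",*g(*c),10))
for c in [(62,405),(50,265),(305,388)]: print("base side",onz("side",*f(*c),8))
for n,(x0,y0,w,h) in dict(side=(300,165,65,60),top=(222,190,60,60)).items():
    P=np.load(n+"_cl.npy");q=P[y0:y0+h,x0:x0+w].reshape(-1,3)
    r=q[(q[:,2]>175)&(q[:,2]<195)];print(n,"fixtop",len(r),np.median(r[:,2]),cv2.minAreaRect(r[:,:2].astype(np.float32)))
for n,(x0,y0,w,h) in dict(side=(350,175,14,30),top=(270,188,30,14)).items():
    P=np.load(n+"_cl.npy");q=P[y0:y0+h,x0:x0+w].reshape(-1,3)
    r=q[(q[:,2]>230)];print(n,"grip",len(r),r.mean(0),r.min(0),r.max(0),cv2.minAreaRect(r[:,:2].astype(np.float32)))
```

```text
side 3090 87.67893974796056 rect ((538.8585205078125, -194.08541870117188), (154.43240356445312, 149.3552703857422), 79.67594909667969) [ 538.42081164 -199.97928521]
bat pts 108 [ 520.06588748 -191.91329558  125.54693574] [ 545.58689217 -179.45420872  141.87848614] [ 503.72080061 -204.11316816  105.50931819]
top 2506 88.07171837783474 rect ((541.1536865234375, -188.84701538085938), (149.57662963867188, 150.10107421875), 79.57894134521484) [ 539.0226323 -187.8502405]
bat pts 49 [ 521.12471822 -185.13235759  130.71642193] [ 546.74287973 -176.60213711  146.33585137] [ 506.28367286 -201.45448227  105.07711808]
top [[623.5, -129.9], [597.4, -274.9], [451.2, -248.6], [479.6, -104.0]] [ 537.9 -189.3   88. ] [np.float64(146.2), np.float64(147.3), np.float64(148.6), np.float64(147.4)]
side [[479.9, -114.5], [622.8, -142.0], [599.3, -281.9], [455.3, -257.5]] [ 539.3 -199.    88. ] [np.float64(145.0), np.float64(145.5), np.float64(141.9), np.float64(146.0)]
grip inner (array([610.76304815,  94.68756132, 271.04675356]), [np.float64(2.386926553956096), np.float64(2.3869265539560653)])
grip outer 
[... 668 characters left out ...]
96875, 152.91888427734375), (119.7546615600586, 121.19513702392578), 2.937912702560425)
top fixtop 1417 185.14062083178356 ((577.5338745117188, 159.99203491210938), (120.81588745117188, 115.76789855957031), 4.085897922515869)
side grip 224 [612.1896706   58.62030595 273.82875691] [601.25125335  24.59744632 248.31753288] [625.485831   113.55117241 281.30320206] ((612.7849731445312, 69.36198425292969), (21.84457015991211, 89.19127655029297), 3.0105185508728027)
top grip 246 [613.57894612  64.52502795 276.21710759] [603.52442265  31.67406681 262.77841205] [626.64199129  98.16968624 283.30878132] ((615.1994018554688, 65.0387954711914), (21.023359298706055, 67.18277740478516), 3.5712528228759766)
```

The crops show the white and grey console with its bat at side (320,306) and top (379,244), leaning towards the robot. The lever sleeve is at side (355,189) and top (285,194). Next I'll move over there.

Emit:
servo_tool(plan=[0.3, -0.6, 0.5, 0, 0, 0, 0.6, -0.9, 0.5, 0, 0, 0, 0.64, -0.9, 0.5, 0, 0, 0, 0.64, -0.9, 0.5, 0, 0, 0, 0.64, -0.9, 0.5, 0, 0, 0, 0.64, -0.9, 0.5, 0, 0, 0, 0.64, -0.9, 0.5, 0, 0, 0, 0.64, -0.9, 0.5, 0, 0, 0, 0.64, -0.9, 0, 0, 0, 0, 0.64, -0.9, 0, 0, 0, 0, 0.64, -0.9, 0, 0, 0, 0, 0.64, -0.9, 0, 0, 0, 0])

```text
time: 1.1
tool_pos: [327.2, 344.2, 331.2]
ee_rot: [-1.571, 0.0, -0.233]
wrist_force: [-0.1, 0.4, -0.3]
opening: 1.0
```

Emit:
servo_tool(plan=[0.64, -0.9, 0, 0, 0, 0, 0.64, -0.9, 0, 0, 0, 0, 0.64, -0.9, 0, 0, 0, 0, 0.64, -0.9, 0, 0, 0, 0, 0.26, -1, 0, 0, 0, 0, 0.26, -1, 0, 0, 0, 0, 0.26, -1, 0, 0, 0, 0, 0.26, -1, 0, 0, 0, 0, 0.26, -1, 0, 0, 0, 0, 0.26, -1, 0, 0, 0, 0, 0.26, -1, 0, 0, 0, 0, 0.26, -1, 0, 0, 0, 0])

```text
time: 2.1
tool_pos: [442.5, 54.3, 331.1]
ee_rot: [-1.571, 0.0, -0.233]
wrist_force: [0.6, 1.1, 0.8]
opening: 1.0
```

Emit:
servo_tool(plan=[0, -1, 0, 0, 0, 0.1, 0, -1, 0, 0, 0, 0.1, 0, -1, 0, 0, 0, 0.1, 0, -1, 0, 0, 0, 0.1, 0, -1, 0, 0, 0, 0.2, 0, -1, 0, -0.14, -0.79, 0, 0, -1, 0, -0.14, -0.79, 0, 0, -1, 0, -0.14, -0.79, 0, 0, 0, -0.5, -0.14, -0.79, 0, 0, 0, -0.5, -0.15, -0.79, 0, 0, 0, -0.5, -0.15, -0.78, 0, 0, 0, 0, 0, 0, 0])

```text
time: 3.1
tool_pos: [438.5, -143.8, 289.9]
ee_rot: [-1.57, -0.416, -0.181]
wrist_force: [-1.0, -0.3, -0.5]
opening: 0.999
```

Emit:
servo_tool(plan=[0.4, -0.3, -0.75, 0, 0, 0, 0.4, -0.3, -0.75, 0, 0, 0, 0.4, -0.3, -0.75, 0, 0, 0, 0.4, -0.3, -0.75, 0, 0, 0, 0.3, -0.28, -0.75, 0, 0, 0, 0, 0, 0, 0, 0, 0, 0, 0, 0, 0, 0, 0])

```text
time: 3.68
tool_pos: [490.2, -181.5, 199.7]
ee_rot: [-1.573, -0.415, -0.18]
wrist_force: [0.5, -0.2, 0.2]
opening: 0.999
```

Run:
```python
from h import *
o=get_obs();print(o["tool_pos"],o["ee_rot"],o["qpos"].round(2))
out=[]
for n in("side","top"):
    p,d=get_image(n);np.savez(n+"1.npz",p=p,d=d)
    print(n,proj(n,o["tool_pos"]),proj(n,[540,-190,73]),proj(n,[516.7,-185.8,126]))
    x,y=(270,230) if n=="side" else (328,180)
    out.append(cv2.resize(p[y:y+130,x:x+100,::-1],None,fx=4,fy=4,interpolation=cv2.INTER_CUBIC))
cv2.imwrite("pics/c3.png",np.hstack(out))
```

```text
[ 490.19119509 -181.52228642  199.72926021] [-1.57295524 -0.41549085 -0.1801294 ] [-0.53  0.06  0.87  2.25 -0.24  0.45  1.92]
side [[308.39819762 286.69501796]] [[330.67201352 321.94315838]] [[320.66763994 307.63578843]]
top [[381.21957019 248.22865138]] [[377.39994578 237.67281524]] [[378.68083273 242.70096683]]
```

View pics/c3.png

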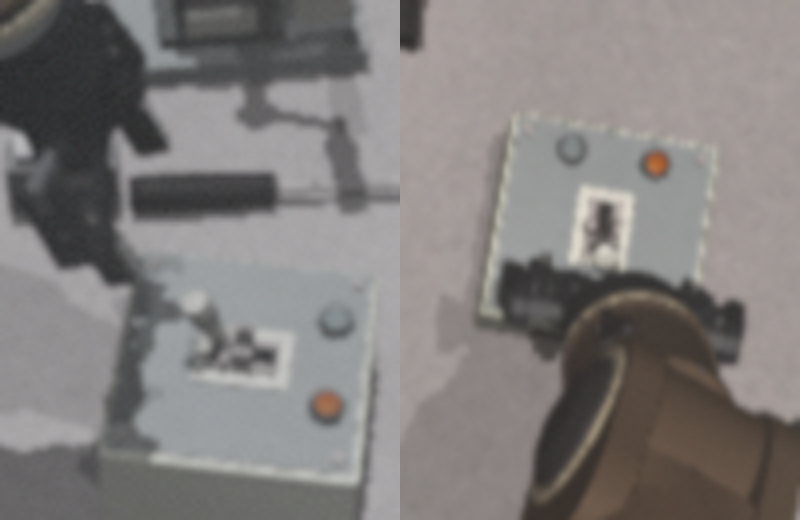

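Emit:
servo_tool(plan=[-0.24, 0.06, 0, 0, 0, 0, 0.18, -0.034, -0.42, 0, 0, 0, 0.18, -0.034, -0.42, 0, 0, 0, 0.18, -0.034, -0.42, 0, 0, 0, 0.18, -0.034, -0.42, 0, 0, 0, 0.18, -0.034, -0.42, 0, 0, 0, 0.18, -0.034, -0.42, 0, 0, 0, 0.18, -0.034, -0.42, 0, 0, 0, 0.18, -0.034, -0.42, 0, 0, 0, 0, 0, 0, 0, 0, 0, 0, 0, 0, 0, 0, 0])

```text
time: 4.7
tool_pos: [520.5, -186.3, 117.4]
ee_rot: [-1.569, -0.421, -0.181]
wrist_force: [0.9, 0.0, -0.4]
opening: 0.999
```

Run:
```python
from h import *
o=get_obs();print(o["tool_pos"],o["ee_rot"],o["wrist_force"])
out=[]
for n in("side","top"):
    p,d=get_image(n);np.savez(n+"1.npz",p=p,d=d)
    print(n,proj(n,o["tool_pos"]))
    x,y=(270,250) if n=="side" else (328,190)
    out.append(cv2.resize(p[y:y+110,x:x+100,::-1],None,fx=4,fy=4,interpolation=cv2.INTER_CUBIC))
cv2.imwrite("pics/c4.png",np.hstack(out))
```

```text
[ 520.52220123 -186.33255466  117.44493849] [-1.56875183 -0.4206374  -0.18076237] [ 0.88753767  0.03399792 -0.38309657]
side [[322.34658864 309.95085698]]
top [[378.41307778 241.83679064]]
```

View pics/c4.png

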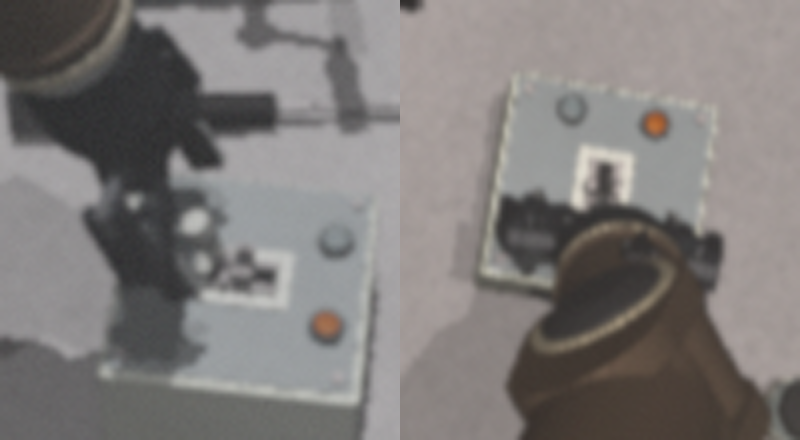

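The side view shows the cap at crop (195,222), between the two fingers. I'll close gently.

Emit:
servo_tool(plan=[0, 0, 0, 0, 0, 0, 0, 0, 0, 0, 0, 0, 0, 0, 0, 0, 0, 0, 0, 0, 0, 0, 0, 0, 0, 0, 0, 0, 0, 0, 0, 0, 0, 0, 0, 0, 0, 0, 0, 0, 0, 0, 0, 0, 0, 0, 0, 0], gripper=30, newtons=20)

```text
time: 5.47
tool_pos: [520.1, -186.6, 116.1]
ee_rot: [-1.571, -0.419, -0.18]
wrist_force: [0.8, -0.1, -0.6]
opening: 0.354
```

Emit:
servo_tool(plan=[0, 0, 0, 0, 0, 0, 0, 0, 0, 0, 0, 0, 0, 0, 0, 0, 0, 0, 0, 0, 0, 0, 0, 0, 0, 0, 0, 0, 0, 0, 0, 0, 0, 0, 0, 0], gripper=0)

```text
time: 5.97
tool_pos: [520.1, -187.1, 116.3]
ee_rot: [-1.571, -0.42, -0.181]
wrist_force: [-2.7, -1.3, 2.9]
opening: 0.187
```

Run:
```python
from h import *
o=get_obs();print(o["tool_pos"],o["ee_rot"],o["wrist_force"],o["wrist_torque"],o["opening"]*85.4)
out=[]
for n in("side","top"):
    p,d=get_image(n);np.savez(n+"1.npz",p=p,d=d)
    x,y=(270,250) if n=="side" else (328,190)
    out.append(cv2.resize(p[y:y+110,x:x+100,::-1],None,fx=4,fy=4,interpolation=cv2.INTER_CUBIC))
cv2.imwrite("pics/c5.png",np.hstack(out))
```

```text
[ 520.11442041 -187.05417803  116.31072495] [-1.57091559 -0.41985853 -0.18071677] [-2.66808911 -1.29312614  2.86829833] [-0.46721901  0.58022353 -0.24908441] 15.931723824960487
```

View pics/c5.png

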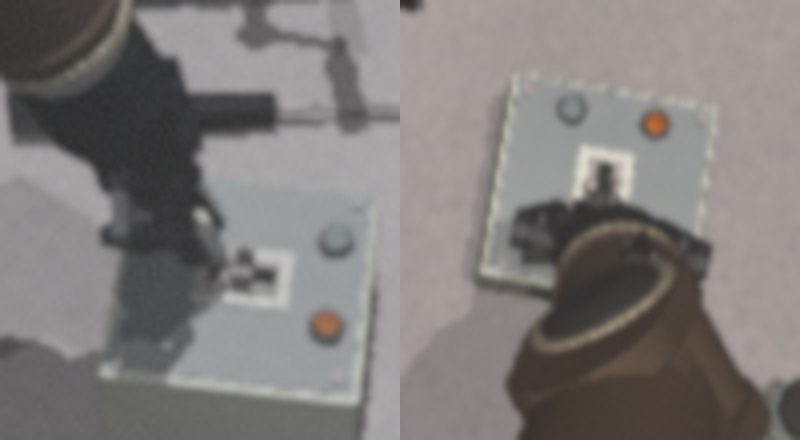

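Emit:
servo_tool(plan=[0, 0, 0, 0, 0, 0, 0, 0, 0, 0, 0, 0, 0, 0, 0, 0, 0, 0, 0, 0, 0, 0, 0, 0], newtons=70)

```text
time: 6.4
tool_pos: [520.2, -187.1, 116.5]
ee_rot: [-1.571, -0.42, -0.181]
wrist_force: [-3.5, -3.7, 4.9]
opening: 0.169
```

Emit:
servo_tool(plan=[-0.016, 0.003, 0.0365, 0, 0, 0, -0.016, 0.003, 0.0365, 0, 0, 0, 0, 0, 0, 0, 0, 0])

```text
time: 6.65
tool_pos: [519.2, -186.8, 117.8]
ee_rot: [-1.571, -0.419, -0.18]
wrist_force: [1.9, -5.0, -6.6]
opening: 0.164
```

Emit:
servo_tool(plan=[-0.016, 0.003, 0.0365, 0, 0, 0, -0.016, 0.003, 0.0365, 0, 0, 0, -0.016, 0.003, 0.0365, 0, 0, 0, -0.016, 0.003, 0.0365, 0, 0, 0, 0, 0, 0, 0, 0, 0])

```text
time: 7.07
tool_pos: [517.7, -186.5, 121.4]
ee_rot: [-1.572, -0.419, -0.18]
wrist_force: [3.6, -5.4, -6.6]
opening: 0.167
```

Emit:
servo_tool(plan=[-0.016, 0.003, 0.0365, 0, 0, 0, -0.016, 0.003, 0.0365, 0, 0, 0, -0.016, 0.003, 0.0365, 0, 0, 0, 0, 0, 0, 0, 0, 0])

```text
time: 7.4
tool_pos: [516.4, -186.2, 124.1]
ee_rot: [-1.572, -0.419, -0.18]
wrist_force: [3.9, -5.9, -7.5]
opening: 0.165
```

Emit:
servo_tool(plan=[-0.016, 0.003, 0.0365, 0, 0, 0, -0.016, 0.003, 0.0365, 0, 0, 0, 0, 0, 0, 0, 0, 0])

```text
time: 7.65
tool_pos: [515.6, -186.0, 125.9]
ee_rot: [-1.572, -0.419, -0.18]
wrist_force: [4.2, -4.9, -8.5]
opening: 0.166
```

Emit:
servo_tool(plan=[-0.016, 0.003, 0.0365, 0, 0, 0, 0, 0, 0, 0, 0, 0])

```text
time: 7.82
tool_pos: [515.3, -185.9, 126.7]
ee_rot: [-1.572, -0.419, -0.18]
wrist_force: [3.4, -5.3, -8.8]
opening: 0.164
```

Emit:
servo_tool(plan=[-0.016, 0.003, 0.0365, 0, 0, 0, 0, 0, 0, 0, 0, 0])

```text
time: 7.98
tool_pos: [514.9, -185.8, 127.6]
ee_rot: [-1.572, -0.419, -0.18]
wrist_force: [4.5, -5.4, -8.9]
opening: 0.165
```

Emit:
servo_tool(plan=[-0.012, 0.002, 0.0275, 0, 0, 0, 0, 0, 0, 0, 0, 0])

```text
time: 8.15
tool_pos: [514.5, -185.8, 128.3]
ee_rot: [-1.572, -0.419, -0.18]
wrist_force: [4.2, -5.8, -9.2]
opening: 0.17
```

Emit:
servo_tool(plan=[-0.012, 0.002, 0.0275, 0, 0, 0, 0, 0, 0, 0, 0, 0])

```text
time: 8.32
tool_pos: [514.3, -185.7, 128.9]
ee_rot: [-1.572, -0.419, -0.18]
wrist_force: [4.0, -6.1, -9.5]
opening: 0.169
```

Emit:
servo_tool(plan=[-0.012, 0.002, 0.0275, 0, 0, 0, 0, 0, 0, 0, 0, 0])

```text
time: 8.48
tool_pos: [514.0, -185.7, 129.7]
ee_rot: [-1.572, -0.419, -0.18]
wrist_force: [5.4, -5.5, -9.5]
opening: 0.171
```

Emit:
servo_tool(plan=[-0.012, 0.002, 0.0275, 0, 0, 0, 0, 0, 0, 0, 0, 0])

```text
time: 8.65
tool_pos: [513.7, -185.6, 130.3]
ee_rot: [-1.572, -0.419, -0.18]
wrist_force: [5.0, -5.6, -9.6]
opening: 0.168
```

Emit:
servo_tool(plan=[-0.012, 0.002, 0.0275, 0, 0, 0, 0, 0, 0, 0, 0, 0])

```text
time: 8.82
tool_pos: [513.4, -185.5, 131.0]
ee_rot: [-1.572, -0.419, -0.18]
wrist_force: [5.3, -5.4, -9.6]
opening: 0.166
```

Emit:
servo_tool(plan=[-0.012, 0.002, 0.0275, 0, 0, 0, 0, 0, 0, 0, 0, 0])

```text
time: 8.98
tool_pos: [513.0, -185.5, 131.7]
ee_rot: [-1.572, -0.419, -0.18]
wrist_force: [5.4, -5.7, -10.5]
opening: 0.168
```

Emit:
servo_tool(plan=[-0.012, 0.002, 0.0275, 0, 0, 0, 0, 0, 0, 0, 0, 0])

```text
time: 9.15
tool_pos: [512.7, -185.4, 132.3]
ee_rot: [-1.572, -0.419, -0.18]
wrist_force: [7.0, -5.1, -12.8]
opening: 0.167
```

Emit:
servo_tool(plan=[-0.012, 0.002, 0.0275, 0, 0, 0, 0, 0, 0, 0, 0, 0])

```text
time: 9.32
tool_pos: [512.5, -185.3, 132.7]
ee_rot: [-1.572, -0.418, -0.179]
wrist_force: [9.9, -6.4, -17.1]
opening: 0.168
```

Emit:
servo_tool(plan=[-0.012, 0.002, 0.0275, 0, 0, 0, 0, 0, 0, 0, 0, 0])

```text
time: 9.48
tool_pos: [512.2, -185.2, 133.1]
ee_rot: [-1.573, -0.418, -0.179]
wrist_force: [13.4, -7.5, -23.4]
opening: 0.163
```

The force rose above the spring line at about 17 mm of draw, so that is the stop. I'll back off about 2 mm, which keeps it inside the 3.5 mm clear band.

Emit:
servo_tool(plan=[0.018, -0.003, -0.042, 0, 0, 0, 0.018, -0.003, -0.042, 0, 0, 0, 0, 0, 0, 0, 0, 0])

```text
time: 9.73
tool_pos: [513.1, -185.5, 131.4]
ee_rot: [-1.572, -0.419, -0.18]
wrist_force: [6.9, -5.3, -10.4]
opening: 0.166
```

Emit:
servo_tool(plan=[0.08, -0.0146, 0.0347, 0.072, 0.394, 0, 0.0815, -0.0148, 0.0318, 0.072, 0.394, 0, 0.0825, -0.015, 0.0289, 0.072, 0.394, 0, 0, 0, 0, 0, 0, 0])

```text
time: 10.07
tool_pos: [519.9, -186.6, 134.1]
ee_rot: [-1.573, -0.312, -0.178]
wrist_force: [2.9, -5.6, -11.1]
opening: 0.165
```

Emit:
servo_tool(plan=[0.0835, -0.0152, 0.0259, 0.072, 0.394, 0, 0.0843, -0.0154, 0.023, 0.072, 0.394, 0, 0.0851, -0.0155, 0.02, 0.072, 0.394, 0, 0, 0, 0, 0, 0, 0])

```text
time: 10.4
tool_pos: [526.0, -187.7, 135.4]
ee_rot: [-1.573, -0.206, -0.178]
wrist_force: [2.2, -4.7, -11.8]
opening: 0.168
```

Emit:
servo_tool(plan=[0.0857, -0.0156, 0.0169, 0.072, 0.394, 0, 0.0862, -0.0157, 0.0139, 0.072, 0.394, 0, 0.0866, -0.0158, 0.0108, 0.072, 0.394, 0, 0, 0, 0, 0, 0, 0])

```text
time: 10.73
tool_pos: [532.1, -188.9, 136.0]
ee_rot: [-1.573, -0.101, -0.178]
wrist_force: [0.4, -5.5, -11.4]
opening: 0.165
```

Emit:
servo_tool(plan=[0.087, -0.0158, 0.0077, 0.072, 0.394, 0, 0.0872, -0.0159, 0.0046, 0.072, 0.394, 0, 0.0873, -0.0159, 0.0016, 0.072, 0.394, 0, 0, 0, 0, 0, 0, 0])

```text
time: 11.07
tool_pos: [538.3, -190.0, 135.9]
ee_rot: [-1.573, 0.005, -0.179]
wrist_force: [0.0, -5.3, -10.9]
opening: 0.163
```

Emit:
servo_tool(plan=[0.0873, -0.0159, 0.0124, 0.072, 0.394, 0, 0.0872, -0.0159, 0.0094, 0.072, 0.394, 0, 0.087, -0.0158, 0.0063, 0.072, 0.394, 0, 0, 0, 0, 0, 0, 0])

```text
time: 11.4
tool_pos: [544.6, -191.2, 136.3]
ee_rot: [-1.573, 0.11, -0.179]
wrist_force: [-0.3, -5.4, -11.4]
opening: 0.16
```

Emit:
servo_tool(plan=[0.0866, -0.0158, -0.0108, 0.072, 0.394, 0, 0.0862, -0.0157, -0.0139, 0.072, 0.394, 0, 0.0857, -0.0156, -0.0169, 0.072, 0.394, 0, 0, 0, 0, 0, 0, 0])

```text
time: 11.73
tool_pos: [550.8, -192.3, 134.8]
ee_rot: [-1.572, 0.216, -0.179]
wrist_force: [-2.7, -3.7, -11.8]
opening: 0.169
```

Emit:
servo_tool(plan=[0.0851, -0.0155, -0.02, 0.072, 0.394, 0, 0.0843, -0.0154, -0.023, 0.072, 0.394, 0, 0.0835, -0.0152, -0.0259, 0.072, 0.394, 0, 0, 0, 0, 0, 0, 0])

```text
time: 12.07
tool_pos: [556.9, -193.4, 132.8]
ee_rot: [-1.572, 0.321, -0.18]
wrist_force: [-3.1, -4.0, -11.7]
opening: 0.168
```

Emit:
servo_tool(plan=[0.0825, -0.015, -0.0289, 0.072, 0.394, 0, 0.0815, -0.0148, -0.0318, 0.072, 0.394, 0, 0.06, -0.011, -0.025, 0.054, 0.29, 0, 0, 0, 0, 0, 0, 0])

```text
time: 12.4
tool_pos: [562.1, -194.4, 130.4]
ee_rot: [-1.572, 0.417, -0.18]
wrist_force: [-4.7, -3.3, -10.5]
opening: 0.166
```

Emit:
servo_tool(plan=[-0.0478, 0.0087, -0.1097, 0, 0, 0, -0.0478, 0.0087, -0.1097, 0, 0, 0, 0, 0, 0, 0, 0, 0])

```text
time: 12.65
tool_pos: [559.8, -194.0, 126.2]
ee_rot: [-1.571, 0.413, -0.181]
wrist_force: [-2.6, -4.4, -10.0]
opening: 0.167
```

Emit:
servo_tool(plan=[-0.0478, 0.0087, -0.1097, 0, 0, 0, -0.0478, 0.0087, -0.1097, 0, 0, 0, 0, 0, 0, 0, 0, 0])

```text
time: 12.9
tool_pos: [557.9, -193.7, 121.6]
ee_rot: [-1.571, 0.411, -0.18]
wrist_force: [-2.5, -4.1, -7.4]
opening: 0.163
```

Emit:
servo_tool(plan=[-0.024, 0.0043, -0.055, 0, 0, 0, -0.024, 0.0043, -0.055, 0, 0, 0, 0, 0, 0, 0, 0, 0])

```text
time: 13.15
tool_pos: [557.1, -193.6, 119.3]
ee_rot: [-1.571, 0.41, -0.18]
wrist_force: [-1.1, -5.7, -6.8]
opening: 0.165
```

Emit:
servo_tool(plan=[-0.024, 0.0043, -0.055, 0, 0, 0, -0.024, 0.0043, -0.055, 0, 0, 0, 0, 0, 0, 0, 0, 0])

```text
time: 13.4
tool_pos: [557.2, -193.6, 118.0]
ee_rot: [-1.571, 0.407, -0.18]
wrist_force: [0.0, -4.4, 1.3]
opening: 0.166
```

Emit:
servo_tool(plan=[-0.008, 0.0015, -0.018, 0, 0, 0, 0, 0, 0, 0, 0, 0])

```text
time: 13.57
tool_pos: [557.3, -193.7, 117.9]
ee_rot: [-1.571, 0.407, -0.18]
wrist_force: [1.9, -5.0, 3.9]
opening: 0.166
```

Emit:
servo_tool(plan=[0, 0, 0, 0, 0, 0, 0, 0, 0, 0, 0, 0, 0, 0, 0, 0, 0, 0, 0, 0, 0, 0, 0, 0, 0, 0, 0, 0, 0, 0], gripper=60)

```text
time: 13.98
tool_pos: [556.1, -192.5, 116.4]
ee_rot: [-1.569, 0.411, -0.179]
wrist_force: [0.1, -0.7, 0.1]
opening: 0.701
```

Emit:
servo_tool(plan=[0.16, -0.03, 0.365, 0, 0, 0, 0.16, -0.03, 0.365, 0, 0, 0, 0.16, -0.03, 0.365, 0, 0, 0, 0.16, -0.03, 0.365, 0, 0, 0, 0.16, -0.03, 0.365, 0, 0, 0, 0.16, -0.03, 0.365, 0, 0, 0, 0, 0, 0.9, -0.072, -0.394, 0, 0, 0, 0.9, -0.144, -0.788, 0, 0, 0, 0.9, -0.144, -0.788, 0, 0, 0, 0.9, -0.144, -0.788, 0, 0, 0, 0.9, -0.144, -0.788, 0, 0, 0, 0.9, -0.144, -0.788, 0])

```text
time: 14.98
tool_pos: [580.2, -198.0, 308.3]
ee_rot: [-1.57, 0.022, -0.181]
wrist_force: [-0.8, 0.1, 1.5]
opening: 0.702
```

Run:
```python
from h import *
o=get_obs();print(o["time"],o["tool_pos"],o["ee_rot"],o["wrist_force"],o["qpos"].round(2))
out=[]
a=np.array([np.cos(.18),-np.sin(.18),0]);P=np.array([539.3,-190,73])
for n in("side","top"):
    p,d=get_image(n);np.savez(n+"2.npz",p=p,d=d)
    cap=P+.408*a*70+np.array([0,0,.913*70]);print(n,proj(n,cap), proj(n,cap+a*.408*5+[0,0,4.6]))
    x,y=(285,275) if n=="side" else (338,190)
    out.append(cv2.resize(p[y:y+100,x:x+90,::-1],None,fx=4.4,fy=4.4,interpolation=cv2.INTER_CUBIC))
cv2.imwrite("pics/c6.png",np.hstack(out))
```

```text
14.9833 [ 580.23600409 -198.00377239  308.27209684] [-1.56972882  0.02152879 -0.18061964] [-0.81714097  0.05674677  1.52319964] [-0.36  0.45  0.89  1.54 -0.35  1.34  1.96]
side [[343.02481914 307.24702849]] [[343.96834783 306.14106745]]
top [[382.17327028 223.73359401]] [[382.53291411 222.66678621]]
```

View pics/c6.png

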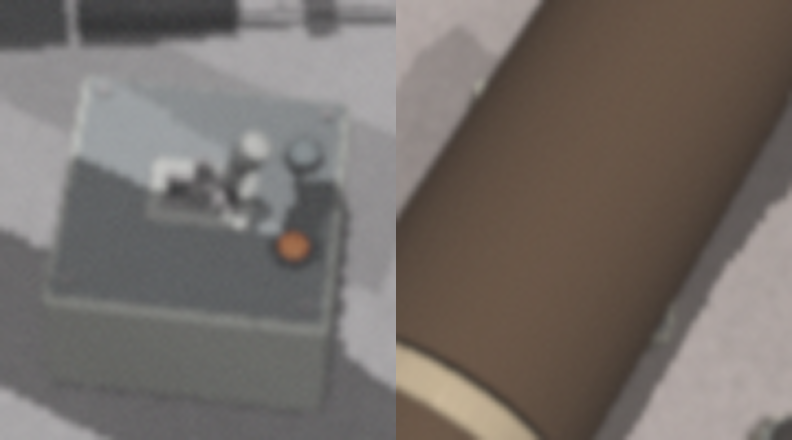

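Emit:
servo_tool(plan=[0, 0, 0.5, -0.043, -0.245, 0, 0, 0, 0.5, 0, 0, -0.9, 0.13, 0.9, 0, 0, 0, -0.9, 0.13, 0.9, 0, 0, 0, -0.9, 0.13, 0.9, 0, 0, 0, -0.9, 0.13, 0.9, 0, 0, 0, -0.9, 0.13, 0.9, 0, 0, 0, -0.9, 0.13, 0.9, 0, 0, 0, -0.9, 0.13, 0.9, 0, 0, 0, -0.9, 0.13, 0.9, 0, 0, 0, -0.9, 0.13, 0.9, 0, 0, 0, -0.9, 0, 0, 0, 0, 0, 0])

```text
time: 16.08
tool_pos: [610.3, 11.6, 329.9]
ee_rot: [-1.572, 0.006, -0.962]
wrist_force: [0.1, 0.6, -1.2]
opening: 0.702
```

Run:
```python
from h import *
o=get_obs();print(o["time"],o["tool_pos"],o["ee_rot"],o["wrist_force"],o["qpos"].round(2))
```

```text
16.0833 [610.34310086  11.59875186 329.93657196] [-1.57190541  0.00585327 -0.96231725] [ 0.08635095  0.63357578 -1.22072718] [-0.82  0.49  1.1   1.54 -0.44  1.39  0.92]
```

Emit:
servo_tool(plan=[0.02, 0.3, 0, 0, 0, -0.9, 0.02, 0.3, 0, 0, 0, -0.9, 0.02, 0.3, 0, 0, 0, -0.9, 0.02, 0.3, 0, 0, 0, -0.9, 0.02, 0.3, 0, 0, 0, -0.9, 0.02, 0.28, 0, 0, 0, -0.9, 0, 0, 0, 0, 0, -0.9, 0, 0, 0, 0, 0, 0, 0, 0, 0, 0, 0, 0], gripper=55)

```text
time: 16.83
tool_pos: [612.4, 49.3, 330.9]
ee_rot: [-1.571, 0.003, -1.513]
wrist_force: [-0.2, -0.7, -0.1]
opening: 0.649
```

Run:
```python
from h import *
o=get_obs();print(o["time"],o["tool_pos"],o["ee_rot"],o["wrist_force"],o["qpos"].round(2))
out=[]
for n in("side","top"):
    p,d=get_image(n);np.savez(n+"3.npz",p=p,d=d)
    print(n,proj(n,o["tool_pos"]),proj(n,[613.9,63,268]))
    x,y=(300,140) if n=="side" else (235,140)
    out.append(cv2.resize(p[y:y+100,x:x+90,::-1],None,fx=4.4,fy=4.4,interpolation=cv2.INTER_CUBIC))
cv2.imwrite("pics/c7.png",np.hstack(out))
```

```text
16.8333 [612.370218    49.34053781 330.86266861] [-1.57124412  0.00256856 -1.51250152] [-0.22558242 -0.71481565 -0.12225719] [-0.93  0.57  1.25  1.53 -0.54  1.43  0.4 ]
side [[356.78958979 171.95324139]] [[355.76394701 188.50620724]]
top [[288.5151769 187.6931416]] [[284.46223765 194.32327406]]
```

View pics/c7.png

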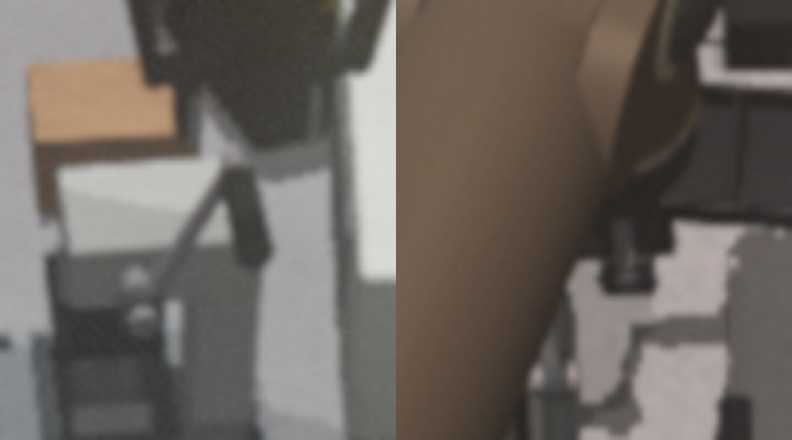

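Run:
```python
import numpy as np
for n in("side","top"):
    P=np.load(n+"_cl.npy").reshape(-1,3);q=P[(P[:,0]>632)&(P[:,0]<760)&(P[:,1]>0)&(P[:,1]<160)&(P[:,2]>60)]
    print(n,len(q),q.min(0) if len(q) else 0,q.max(0) if len(q) else 0)
```

```text
side 735 [632.14967265 129.14554878  60.19594792] [759.90685852 159.90012063 157.40764882]
top 340 [632.02328935 135.70326253  60.17012384] [759.99232873 159.88604809 189.19565353]
```

Nothing stands near the sleeve on its far side. I'll go down around it.

Emit:
servo_tool(plan=[0.05, 0.2, -0.5, 0, 0, 0, 0, 0, -0.5, 0, 0, 0, 0, 0, -0.5, 0, 0, 0, 0, 0, -0.5, 0, 0, 0, 0, 0, -0.5, 0, 0, 0, 0, 0, -0.5, 0, 0, 0, 0, 0, -0.5, 0, 0, 0, 0, 0, 0, 0, 0, 0, 0, 0, 0, 0, 0, 0])

```text
time: 17.68
tool_pos: [613.3, 54.3, 243.0]
ee_rot: [-1.571, 0.004, -1.516]
wrist_force: [-0.1, 0.2, 0.8]
opening: 0.648
```

Emit:
servo_tool(plan=[0, 0, 0, 0, 0, 0, 0, 0, 0, 0, 0, 0, 0, 0, 0, 0, 0, 0, 0, 0, 0, 0, 0, 0], gripper=32, newtons=20)

```text
time: 18.02
tool_pos: [613.9, 54.3, 244.3]
ee_rot: [-1.569, 0.004, -1.515]
wrist_force: [0.5, 0.0, -0.7]
opening: 0.375
```

Run:
```python
from h import *
o=get_obs();print(o["time"],o["tool_pos"],o["ee_rot"],o["wrist_force"],o["qpos"].round(2),o["opening"]*85)
out=[]
for n in("side","top"):
    p,d=get_image(n);np.savez(n+"3.npz",p=p,d=d)
    x,y=(300,140) if n=="side" else (235,140)
    out.append(cv2.resize(p[y:y+100,x:x+90,::-1],None,fx=4.4,fy=4.4,interpolation=cv2.INTER_CUBIC))
cv2.imwrite("pics/c8.png",np.hstack(out))
```

```text
18.0167 [613.85269431  54.34504806 244.29458147] [-1.56918612  0.00417983 -1.51533019] [ 0.52681789  0.04496146 -0.66694853] [-0.92  0.63  1.19  1.65 -0.61  1.28  0.44] 31.847965523722088
```

View pics/c8.png

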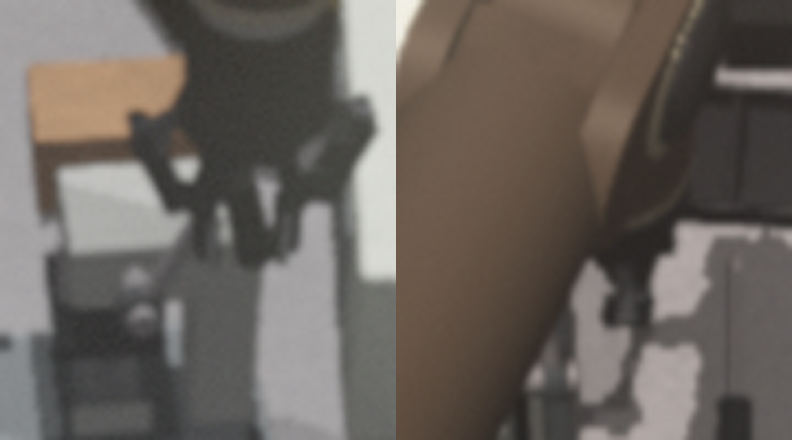

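Emit:
servo_tool(plan=[-0.16, -0.009, 0, 0, 0, 0, -0.12, -0.007, 0, 0, 0, 0, -0.16, -0.009, 0.07, 0, 0, 0, 0, 0, 0, 0, 0, 0])

```text
time: 18.45
tool_pos: [604.1, 53.9, 247.0]
ee_rot: [-1.565, 0.004, -1.515]
wrist_force: [5.8, 0.4, 2.1]
opening: 0.374
```

Emit:
servo_tool(plan=[-0.16, -0.009, 0.07, 0, 0, 0, -0.16, -0.009, 0.058, 0, 0, 0, -0.16, -0.009, 0.058, 0, 0, 0, -0.16, -0.009, 0.044, 0, 0, 0, -0.16, -0.009, 0.044, 0, 0, 0, -0.16, -0.009, 0.032, 0, 0, 0])

```text
time: 18.95
tool_pos: [581.8, 52.4, 255.5]
ee_rot: [-1.561, 0.003, -1.515]
wrist_force: [9.3, 0.9, 6.6]
opening: 0.378
```

Emit:
servo_tool(plan=[-0.16, -0.009, 0.032, 0, 0, 0, -0.16, -0.009, 0.022, 0, 0, 0, -0.16, -0.009, 0.022, 0, 0, 0, -0.16, -0.009, 0.01, 0, 0, 0, -0.16, -0.009, 0.01, 0, 0, 0, -0.16, -0.009, 0, 0, 0, 0, -0.16, -0.009, 0, 0, 0, 0, -0.16, -0.009, -0.01, 0, 0, 0])

```text
time: 19.62
tool_pos: [549.8, 50.5, 257.5]
ee_rot: [-1.561, 0.004, -1.515]
wrist_force: [8.6, -0.1, 6.4]
opening: 0.374
```

Emit:
servo_tool(plan=[-0.16, -0.009, -0.01, 0, 0, 0, -0.16, -0.009, -0.022, 0, 0, 0, -0.16, -0.009, -0.022, 0, 0, 0, -0.16, -0.009, -0.032, 0, 0, 0, -0.16, -0.009, -0.032, 0, 0, 0])

```text
time: 20.03
tool_pos: [529.9, 49.3, 254.5]
ee_rot: [-1.561, 0.004, -1.515]
wrist_force: [9.4, 0.8, 6.3]
opening: 0.377
```

Emit:
servo_tool(plan=[-0.16, -0.009, -0.044, 0, 0, 0, -0.16, -0.009, -0.044, 0, 0, 0, -0.16, -0.009, -0.055, 0, 0, 0, -0.12, -0.007, -0.04, 0, 0, 0, 0, 0, 0, 0, 0, 0])

```text
time: 20.45
tool_pos: [514.5, 48.4, 249.6]
ee_rot: [-1.562, 0.004, -1.515]
wrist_force: [7.9, -0.5, 5.4]
opening: 0.375
```

Emit:
servo_tool(plan=[-0.08, -0.005, -0.032, 0, 0, 0, -0.08, -0.005, -0.032, 0, 0, 0, 0, 0, 0, 0, 0, 0])

```text
time: 20.7
tool_pos: [510.8, 48.2, 248.1]
ee_rot: [-1.562, 0.004, -1.515]
wrist_force: [8.3, 0.7, 6.5]
opening: 0.376
```

Emit:
servo_tool(plan=[-0.08, -0.005, -0.035, 0, 0, 0, -0.08, -0.005, -0.035, 0, 0, 0, 0, 0, 0, 0, 0, 0])

```text
time: 20.95
tool_pos: [506.9, 48.0, 246.4]
ee_rot: [-1.562, 0.004, -1.515]
wrist_force: [9.5, 0.1, 5.5]
opening: 0.375
```

Emit:
servo_tool(plan=[-0.08, -0.005, -0.037, 0, 0, 0, 0, 0, 0, 0, 0, 0])

```text
time: 21.12
tool_pos: [505.7, 47.9, 245.8]
ee_rot: [-1.56, 0.004, -1.515]
wrist_force: [11.9, -0.3, 6.9]
opening: 0.377
```

Emit:
servo_tool(plan=[-0.08, -0.005, -0.038, 0, 0, 0, 0, 0, 0, 0, 0, 0])

```text
time: 21.28
tool_pos: [505.7, 47.8, 245.7]
ee_rot: [-1.556, 0.003, -1.515]
wrist_force: [17.4, 0.9, 7.5]
opening: 0.375
```

Emit:
servo_tool(plan=[-0.08, -0.005, -0.038, 0, 0, 0, 0, 0, 0, 0, 0, 0])

```text
time: 21.45
tool_pos: [505.6, 47.8, 245.6]
ee_rot: [-1.551, 0.003, -1.514]
wrist_force: [21.1, 0.6, 9.0]
opening: 0.376
```

The lever is against its stop: the position has stopped changing while the force rises. I'll pause here and look.

Emit:
servo_tool(plan=[0, 0, 0, 0, 0, 0, 0, 0, 0, 0, 0, 0, 0, 0, 0, 0, 0, 0, 0, 0, 0, 0, 0, 0, 0, 0, 0, 0, 0, 0, 0, 0, 0, 0, 0, 0])

```text
time: 21.95
tool_pos: [505.6, 47.8, 245.6]
ee_rot: [-1.552, 0.003, -1.514]
wrist_force: [20.4, 1.2, 8.4]
opening: 0.37
```

Run:
```python
from h import *
for n in("side","top"):
    p,d=get_image(n);np.savez(n+"4.npz",p=p,d=d)
p=np.load("side4.npz")["p"];x,y=260,140
cv2.imwrite("pics/c9.png",cv2.resize(p[y:y+240,x:x+160,::-1],None,fx=2.5,fy=2.5,interpolation=cv2.INTER_CUBIC))
```

```text
(no output)
```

View pics/c9.png

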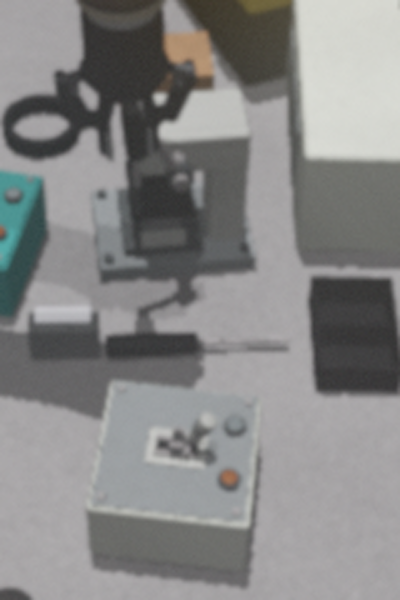

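The sleeve is over at the near stop (crop (135,130)) and the toggle is still on (crop (205,425)). I'll ease the lever back slowly.

Emit:
servo_tool(plan=[0.08, 0.005, 0.038, 0, 0, 0, 0.08, 0.005, 0.038, 0, 0, 0, 0.08, 0.005, 0.037, 0, 0, 0, 0.08, 0.005, 0.035, 0, 0, 0, 0.08, 0.005, 0.035, 0, 0, 0, 0.08, 0.005, 0.032, 0, 0, 0, 0.08, 0.005, 0.032, 0, 0, 0, 0.12, 0.007, 0.04, 0, 0, 0, 0.16, 0.009, 0.055, 0, 0, 0, 0.16, 0.009, 0.044, 0, 0, 0, 0.16, 0.009, 0.044, 0, 0, 0])

```text
time: 22.97
tool_pos: [528.5, 49.5, 252.8]
ee_rot: [-1.565, 0.003, -1.515]
wrist_force: [9.9, 0.1, -5.6]
opening: 0.374
```

Emit:
servo_tool(plan=[0.16, 0.009, 0.032, 0, 0, 0, 0.16, 0.009, 0.032, 0, 0, 0, 0.16, 0.009, 0.022, 0, 0, 0, 0.16, 0.009, 0.022, 0, 0, 0, 0.16, 0.009, 0.01, 0, 0, 0, 0.16, 0.009, 0.01, 0, 0, 0, 0.16, 0.009, 0, 0, 0, 0, 0.16, 0.009, 0, 0, 0, 0, 0.16, 0.009, -0.01, 0, 0, 0, 0.16, 0.009, -0.01, 0, 0, 0, 0.16, 0.009, -0.022, 0, 0, 0])

```text
time: 23.88
tool_pos: [571.5, 52.2, 254.6]
ee_rot: [-1.568, 0.004, -1.515]
wrist_force: [5.2, 0.4, -3.3]
opening: 0.375
```

Emit:
servo_tool(plan=[0.16, 0.009, -0.022, 0, 0, 0, 0.16, 0.009, -0.032, 0, 0, 0, 0.16, 0.009, -0.032, 0, 0, 0, 0.16, 0.009, -0.044, 0, 0, 0, 0.16, 0.009, -0.044, 0, 0, 0])

```text
time: 24.3
tool_pos: [590.9, 53.2, 250.0]
ee_rot: [-1.57, 0.004, -1.515]
wrist_force: [3.0, 0.5, -2.8]
opening: 0.372
```

Emit:
servo_tool(plan=[0.08, 0.005, -0.029, 0, 0, 0, 0.08, 0.005, -0.029, 0, 0, 0, 0.08, 0.005, -0.029, 0, 0, 0, 0.08, 0.005, -0.03, 0, 0, 0, 0.06, 0.003, -0.02, 0, 0, 0, 0, 0, 0, 0, 0, 0])

```text
time: 24.8
tool_pos: [600.3, 53.6, 246.7]
ee_rot: [-1.57, 0.004, -1.515]
wrist_force: [4.9, 0.7, -3.4]
opening: 0.375
```

Emit:
servo_tool(plan=[0.06, 0.003, -0.02, 0, 0, 0, 0.06, 0.003, -0.02, 0, 0, 0, 0, 0, 0, 0, 0, 0])

```text
time: 25.05
tool_pos: [603.3, 53.7, 245.7]
ee_rot: [-1.57, 0.004, -1.516]
wrist_force: [3.9, 0.9, -2.4]
opening: 0.377
```

Emit:
servo_tool(plan=[0.06, 0.003, 0, 0, 0, 0, 0.06, 0.003, 0, 0, 0, 0, 0, 0, 0, 0, 0, 0])

```text
time: 25.3
tool_pos: [606.4, 53.9, 245.8]
ee_rot: [-1.57, 0.004, -1.515]
wrist_force: [3.7, -1.2, -2.0]
opening: 0.374
```

Emit:
servo_tool(plan=[0.06, 0.003, -0.02, 0, 0, 0, 0.06, 0.003, -0.02, 0, 0, 0, 0, 0, 0, 0, 0, 0])

```text
time: 25.55
tool_pos: [609.3, 54.1, 244.7]
ee_rot: [-1.57, 0.004, -1.515]
wrist_force: [4.3, 0.9, -2.8]
opening: 0.379
```

Emit:
servo_tool(plan=[0.06, 0.003, -0.02, 0, 0, 0, 0.06, 0.003, -0.02, 0, 0, 0, 0, 0, 0, 0, 0, 0])

```text
time: 25.8
tool_pos: [611.8, 54.1, 243.6]
ee_rot: [-1.571, 0.004, -1.516]
wrist_force: [-0.7, -0.1, -0.9]
opening: 0.375
```

The force is gone, so the lever is at rest. I'll open and retreat straight up.

Emit:
servo_tool(plan=[0.06, 0, 0, 0, 0, 0, 0, 0, 0, 0, 0, 0, 0, 0, 0, 0, 0, 0, 0, 0, 0, 0, 0, 0, 0, 0, 0, 0, 0, 0], gripper=58)

```text
time: 26.22
tool_pos: [613.5, 54.2, 243.8]
ee_rot: [-1.57, 0.004, -1.515]
wrist_force: [0.6, 0.7, 0.4]
opening: 0.678
```

Emit:
servo_tool(plan=[0, 0, 0.6, 0, 0, 0, 0, 0, 0.8, 0, 0, 0, 0, 0, 0.9, 0, 0, 0, 0, 0, 0.9, 0, 0, 0, 0, 0, 0.9, 0, 0, 0, 0, 0, 0.9, 0, 0, 0, -0.8, 0, 0.2, 0, 0, 0, -1, 0, 0, 0, 0, 0, -1, 0, 0, 0, 0, 0, -1, 0, 0, 0, 0, 0, -1, 0, 0, 0, 0, 0, 0, 0, 0, 0, 0, 0])

```text
time: 27.22
tool_pos: [490.3, 54.7, 373.6]
ee_rot: [-1.572, 0.011, -1.512]
wrist_force: [0.6, -0.8, -0.6]
opening: 0.682
```

Emit:
servo_tool(plan=[-1, 0, 0, 0, 0, 0, -1, 0, 0, 0, 0, 0, -0.6, 0, 0, 0, 0, 0, 0, 0, 0, 0, 0, 0, 0, 0, 0, 0, 0, 0, 0, 0, 0, 0, 0, 0])

```text
time: 27.72
tool_pos: [444.2, 54.8, 375.6]
ee_rot: [-1.583, 0.006, -1.518]
wrist_force: [-0.2, 0.3, -0.1]
opening: 0.68
```

Run:
```python
from h import *
o=get_obs();print(o["time"],o["tool_pos"],o["wrist_force"])
for n in("side","top"):
    p,d=get_image(n);np.savez(n+"5.npz",p=p,d=d)
    cv2.imwrite(f"pics/{n}5.png",p[:,:,::-1])
    print(n,proj(n,[613.7,63,268]))
p=np.load("side5.npz")["p"];q=np.load("side0.npz")["p"]
f=lambda p:cv2.resize(p[140:380,270:400,::-1],None,fx=2.5,fy=2.5,interpolation=cv2.INTER_CUBIC)
cv2.imwrite("pics/c10.png",np.hstack([f(q),f(p)]))
```

```text
27.7167 [444.19655199  54.82940489 375.58008344] [-0.19495589  0.26291785 -0.09928536]
side [[355.68221692 188.50881961]]
top [[284.4613871  194.40225965]]
```

View pics/c10.png

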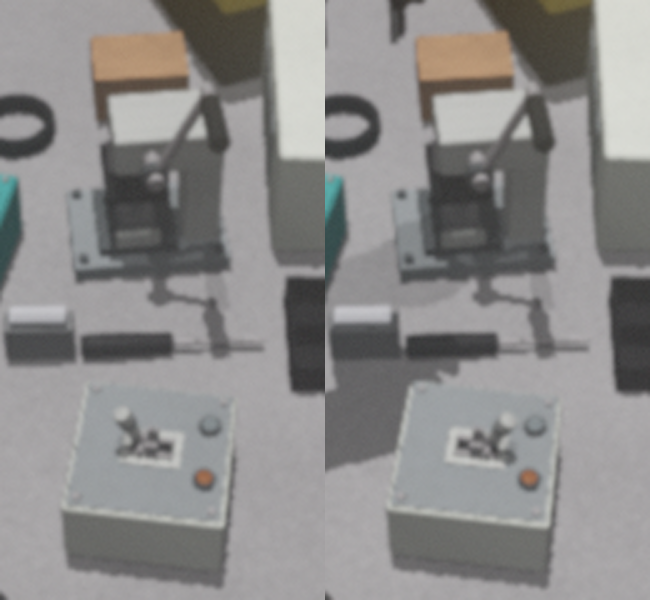

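View pics/top5.png

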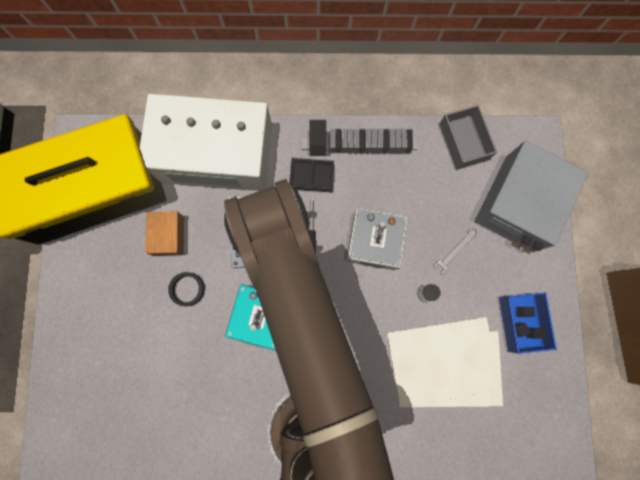

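The before/after pair shows the lever sleeve back in its starting place (left crop (215,120), right crop (540,120)). The bat now leans to the on side and the loose things have not moved. The arm is clear, so I'm handing in.

```bash
python3 -c "from station import *;print(close_job())"
```

```text
the job is handed in; nothing more can be done
None
```

The fixture is switched on and its lever has been worked and eased back to rest. The job is handed in at about 28 s of the 59 s allowed.

- **Toggle:** I gripped the cap on the white console and drew it out about 17 mm, where it met its stop. The wrist then read about 27 N, of which I estimate 15 N was on the stop. I backed off about 2 mm, swung it over with only the spring force felt, and lowered it in. The force had fallen to about 6 N, the spring's value at home, just before it seated. The picture after release shows the cap within about 1.5 pixels of where it should be when home.
- **Lever:** I pulled it until it stopped moving and the force rose to about 21 N, held it for over 0.5 s, and returned it at no more than about 0.4 rad/s with the finger on it the whole way. The force dropped to zero only at the rest position.
- **Last checks:** The side picture shows the bat on its on side, the lever where it started, and the loose things beside them not visibly moved. The top picture shows the same for the other loose things, though the arm hides part of the bench there. The wrist force is about zero and the arm is clear.
- **One disagreement:** The cap seated about 1.5 mm higher on the on side than its starting height on the off side. I took this for a small slip of the grip at the stop, because the spring force and the picture both say it is home.

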